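# Set out the goods train in reverse order

### The arm

A 6-joint arm with a two-finger parallel gripper is mounted at the origin on the work surface. World frame = base frame: x ahead of the robot, y to its left, z up, the work surface at z = 0. Lengths are in m, angles in rad, forces in N, time in s.
With the tool pointing down it reaches from about 0.275 to 0.75 m from the base axis. Payload 10.2 kg.
Tool frame: the origin (TCP) lies midway between the tips of the shut fingers; the grasp point (between the pads) lies 19 mm behind it (env.hold_point_z is the distance from the TCP to the grasp point, in m); z points along the fingers, y is the line along which they close (so a half turn about z gives the same grasp; the last joint's range is limited). The gripper opens to 85 mm and grips with 20 to 120 N. Pads are 22 mm wide; open, the fingers measure 114 mm over their backs; the gripper's body (76 mm by 85 mm) begins 54 mm behind the grasp point. The pads swing forward as they close: fully open they stand 13 mm farther back than shut.
Start: joints at [0.948, 0.313, 1.498, -0, 1.331, -0.223], TCP at [0.204, 0.484, 0.231] pointing down, gripper open.
Joint ranges: [-2.94, 2.94], [-0.97, 2.17], [0.19, 2.56], [-1.23, 4.37], [0.02, 3.11], [-2.88, 2.88]. Speed limits (rad/s): [2.39, 2.39, 3.01, 3.14, 3.14, 3.14].

### API

Orientations are given as a unit quaternion [x, y, z, w].
In Python, from bench import env, kinematics, monitor, eyes, job gives the robot as it stands. The module is installed in compiled form; this text tells all that it offers. Calls block until the motion is done:
- env.reach(position, orientation): joint-space move of the TCP to a pose.
- env.movel(position, velocity=0.15, frame=None, guard=None): straight line of the TCP; frame=None keeps the orientation; velocity is the mean speed in m/s. With guard (N) it stops when the force on the tool has changed by that much, and returns True; else False.
- env.set_joints(angles): joint-space move.
- env.release() and env.close_gripper(effort=None): open the fingers fully, or close them until they stop; effort is the grip in N (None keeps the last).
- env.hold(seconds).
- kinematics.ik(position, orientation): joint angles nearest the present ones, or None.
- monitor.sense(): the state.
- eyes.grab_frame(name): name is "side" or "top" or "wrist"; returns a dict with "frame" (420x560x3 uint8, red, green, blue), "mtx" (3x3 intrinsics, pixels), "view" (4x4, takes a point from world to camera coordinates). Camera axes: x right, y down, z forward; pixel columns grow to the right and rows downward; lengths in m; the calibration is good to about 2 mm. A picture is of the moment at which its call begins. There is no depth.
A pose or a line that the arm cannot do raises env.MotionError and nothing moves.
- job.hand_in(): hands the job in; it is judged then, once.
The state is a dict: "clock": time; "joints": joint angles; "qvel": joint speeds; "joint_efforts": joint torques, N m; "position": TCP position; "ee_rot": TCP orientation; "contact_force": force on the tool from outside, world axes, zero at the start; "ft_torque": the same for the moment, N m; "finger_gap": opening from 0.0 (shut) to 1.0 (fully open); "gripper_force": force on a finger pad.
Only numpy, scipy, OpenCV 4.12 (cv2) and the standard library are available. Lean on these libraries where they do the work, as an engineer would, in place of code of your own. Each camera call takes 0.05 s, during which the arm holds its last target. There are 200 camera calls.

### The job

Move the four model wagons from the dark tray to the light display rack in reverse order, so that the train is set out for its return run: the wagon nearest the tray's red-striped end goes to the rack place farthest from the rack's red-striped end, the next one to the place next to that, and so on. Stand each wagon upright in the middle of its own grey felt place, lying along it as the wagons do on the tray (either end may lead), without tipping any wagon over on the way.

Things in the scene. Friction and masses are not known exactly. Their poses are not given: they have to be found in the camera images.
- red_mid (a point): The red tank wagon: a red lying cylinder, 31 mm thick, with two steel bands, on a black underframe; about 110 mm long, 31 mm wide, 43 mm high, 60 to 130 g, loose. This point is its centre, 22 mm above the foot of its wheels; x runs along its length, y across it (the way to grip it, from above, at this height), z up. The wheels do not turn.
- white_mid (a point): The white box van with a grey roof; about 110 mm long, 33 mm wide, 44 mm high, 60 to 130 g, loose. This point is its centre, 22 mm above the foot of its wheels; x runs along its length, y across it (the way to grip it, from above, at this height), z up. The wheels do not turn.
- blue_mid (a point): The blue box van with a blue roof; about 110 mm long, 33 mm wide, 44 mm high, 60 to 130 g, loose. This point is its centre, 22 mm above the foot of its wheels; x runs along its length, y across it (the way to grip it, from above, at this height), z up. The wheels do not turn.
- yellow_mid (a point): The yellow open wagon: an empty open box of two bays with 3 mm walls and orange ribs; about 110 mm long, 33 mm wide, 44 mm high, 60 to 130 g, loose. This point is its centre, 22 mm above the foot of its wheels; x runs along its length, y across it (the way to grip it, from above, at this height), z up. The wheels do not turn.
- pad_red: The red flat pad on the dark tray, on which the red wagon stands at the start: 124 mm (x, along the wagon) by 54 mm (y) by 6 mm, fixed to the tray. Origin: centre of its underside. The pads lie in a row along the tray's y, 70 mm apart, in an order that differs from start to start; they stay put and so keep showing the order.
- pad_white: The white flat pad on the dark tray, on which the white wagon stands at the start: 124 mm (x, along the wagon) by 54 mm (y) by 6 mm, fixed to the tray. Origin: centre of its underside. The pads lie in a row along the tray's y, 70 mm apart, in an order that differs from start to start; they stay put and so keep showing the order.
- pad_blue: The blue flat pad on the dark tray, on which the blue wagon stands at the start: 124 mm (x, along the wagon) by 54 mm (y) by 6 mm, fixed to the tray. Origin: centre of its underside. The pads lie in a row along the tray's y, 70 mm apart, in an order that differs from start to start; they stay put and so keep showing the order.
- pad_yellow: The yellow flat pad on the dark tray, on which the yellow wagon stands at the start: 124 mm (x, along the wagon) by 54 mm (y) by 6 mm, fixed to the tray. Origin: centre of its underside. The pads lie in a row along the tray's y, 70 mm apart, in an order that differs from start to start; they stay put and so keep showing the order.
- tray: Dark wooden tray, a flat board 200 mm (x from -70 to 130) by 300 mm (y), 14 mm thick, no rim, the four pads on it. It may be left or right of the rack. Places 70 mm apart along y, centred at x = 0, y = 105, 35, -35, -105 mm; red stripe along the +y end. Origin: underside, centre of the row. Yaw within 12 degrees of 0; fixed; a small odd part lies on the x > 75 mm strip.
- rack: Light wooden rack, a flat board 200 mm (x from -70 to 130) by 300 mm (y), 20 mm thick, no rim; four flush grey felt places 124 by 54 mm. Places 70 mm apart along y, centred at x = 0, y = 105, 35, -35, -105 mm; red stripe along the +y end. Origin: underside, centre of the row. Yaw within 12 degrees of 0; fixed; a small odd part lies on the x > 75 mm strip.
There are look-alikes about, which are no part of the job. Leave any green look-alike of the part that bears white_mid alone.

How it is judged:
By the outcome, as a careful person would: the job done as asked, in the order asked, and still so for the second after the job is handed in, with the robot touching nothing.
It also fails if it takes over 112 s, if anything falls off the work surface, if the arm or the gripper's body presses on something with over 40 N, if the wrist force passes 120 N, or if a joint passes its speed limit or range.

## Working session

There is one attempt and no reset: what is moved stays moved. The work goes in short steps, each a Python script; the robot and the scene stay as the last script left them, time stands still between calls to the robot, and variables do not carry over. Pictures are saved under pics/ and viewed, at most 14 in all, crops included, and the job is handed in when it is done.

```bash
mkdir -p pics; python3 - <<'E'
from bench import env,monitor,eyes
import cv2,numpy as np
for n in("top","side"):
    d=eyes.grab_frame(n); np.savez(f"pics/{n}0.npz",**d)
    cv2.imwrite(f"pics/{n}0.png",d["frame"][...,::-1]); print(n,d["mtx"].tolist(),np.round(d["view"],4).tolist())
s=monitor.sense(); print(s["clock"],s["position"],s["ee_rot"],s["finger_gap"],env.hold_point_z)
E
```

```text
top [[475.1963280946272, 0.0, 279.90591243149817], [0.0, 475.1963280946272, 202.81533433938802], [0.0, 0.0, 1.0]] [[0.0019, -1.0, 0.0027, -0.0223], [-0.9878, -0.0023, -0.1557, 0.3941], [0.1557, -0.0024, -0.9878, 1.1471], [0.0, 0.0, 0.0, 1.0]]
side [[473.5208356281455, 0.0, 284.87477664009884], [0.0, 473.5208356281455, 213.42255934484206], [0.0, 0.0, 1.0]] [[0.9943, -0.1064, 0.0092, -0.3981], [-0.0679, -0.6964, -0.7145, 0.075], [0.0824, 0.7098, -0.6996, 1.2123], [0.0, 0.0, 0.0, 1.0]]
0.1 [0.20422591 0.48340908 0.23080543] [ 1.98573085e-01  9.80085924e-01 -5.11065465e-04 -2.24924312e-04] 0.9991864892262389 0.0187
```

View pics/top0.png

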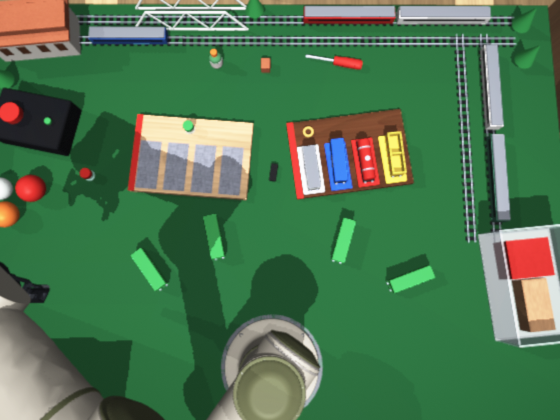

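View pics/side0.png

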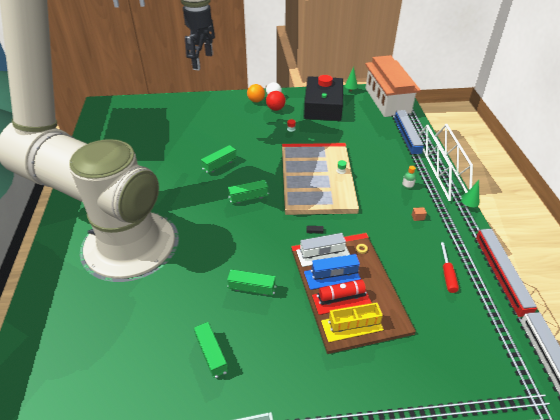

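The top view shows the rack on the left with its red stripe at px (137,152). The tray is on the right with its stripe at px (295,160), so both stripes are at +y. From the tray's stripe the wagons run white (311,170), blue (339,163), red (367,162), yellow (395,157). Nothing green is among them: the four green vans (149,269), (214,237), (344,240), (411,278) lie on the table. The wagon on the white pad is therefore the white one. I'll hover over the tray and rack and measure from near.

```bash
cat > h.py <<'E'
from bench import env,kinematics,monitor,eyes,job
import cv2,numpy as np
def ray(d,px,z):
    px=np.atleast_2d(px).astype(float)
    v=d["view"];R=v[:3,:3];c=-R.T@v[:3,3]
    w=(np.c_[px,np.ones(len(px))]@np.linalg.inv(d["mtx"]).T)@R
    return (c+w*((z-c[2])/w[:,2])[:,None])[:,:2]
def proj(d,p):
    p=np.atleast_2d(p);q=(p@d["view"][:3,:3].T+d["view"][:3,3])@d["mtx"].T
    return q[:,:2]/q[:,2:]
def quat(yaw): a=np.pi+yaw; return [np.cos(a/2),np.sin(a/2),0,0]
def shot(name,fn):
    d=eyes.grab_frame(name);np.savez(f"pics/{fn}.npz",**d);cv2.imwrite(f"pics/{fn}.png",d["frame"][...,::-1]);return d
E
python3 - <<'E'
from h import *
d=dict(np.load("pics/top0.npz"))
t=ray(d,[350,153],.014)[0]; r=ray(d,[192,157],.02)[0]; print(t,r)
for n,p in(("r",r),("t",t)):
    env.reach([p[0]-.03,p[1],.33],quat(0)); w=shot("wrist","w"+n)
    print(monitor.sense()["clock"],np.round(np.linalg.inv(w["view"])[:3],3).tolist(),w["mtx"][0])
a,b=[cv2.imread(f"pics/w{n}.png") for n in "rt"]
cv2.imwrite("pics/rt.png",cv2.resize(np.hstack([a,b]),(800,300)))
E
```

```text
[ 0.52621766 -0.20054904] [0.51311013 0.20201065]
1.6583 [[0.001, 0.957, 0.291, 0.408], [1.0, -0.001, 0.001, 0.204], [0.001, 0.291, -0.957, 0.472]] [312.05674049   0.         283.59686507]
3.2 [[-0.0, 0.957, 0.291, 0.422], [1.0, -0.0, 0.001, -0.199], [0.001, 0.291, -0.957, 0.473]] [312.05674049   0.         283.59686507]
```

View pics/rt.png

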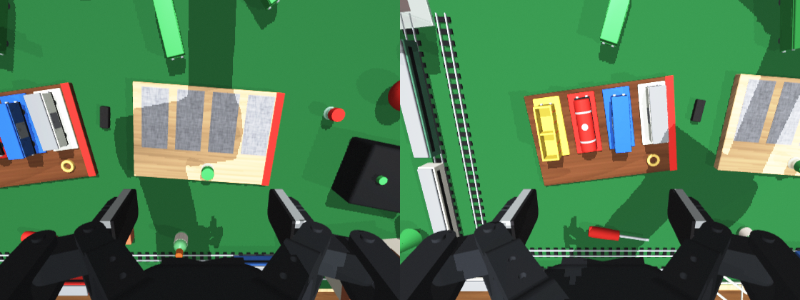

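```bash
python3 - <<'E'
from h import *
ov=[]
for n,z,px in(("r",.02,(260,190)),("t",.014,(290,180))):
    for src in("w"+n,"top0"):
        d=dict(np.load(f"pics/{src}.npz"));hsv=cv2.cvtColor(d["frame"],cv2.COLOR_RGB2HSV)
        g=cv2.inRange(hsv,(45,90,0),(85,255,255));m=cv2.morphologyEx(255-g,cv2.MORPH_OPEN,np.ones((5,5)))
        if src=="top0": px=(190,145) if n=="r" else (325,130)
        k,lab,st,ce=cv2.connectedComponentsWithStats(m)
        l=lab[px[1],px[0]];c=max(cv2.findContours((lab==l).astype(np.uint8),0,1)[0],key=len)[:,0]
        w=ray(d,c,z)
        (cx,cy),(a,b),ang=cv2.minAreaRect((w*1000).astype(np.float32))
        if a>b: a,b=b,a; ang-=90
        ang=(ang+90)%180-90
        t=np.radians(ang);o=np.array([cx,cy])/1000-.03*np.array([np.cos(t),np.sin(t)])
        print(n,src,st[l],"size",round(a,1),round(b,1),"yaw",round(ang,2),"origin",o.round(4))
    # colours on places
d=dict(np.load("pics/wr.npz"));hsv=cv2.cvtColor(d["frame"],cv2.COLOR_RGB2HSV)
m=cv2.inRange(hsv,(0,0,60),(180,45,205));m[:105]=0;m[225:]=0;m[:,:185]=0;m[:,400:]=0
m=cv2.morphologyEx(m,cv2.MORPH_OPEN,np.ones((5,5)))
for c in cv2.findContours(m,0,2)[0]:
    if cv2.contourArea(c)>700:
        r=cv2.minAreaRect((ray(d,c[:,0],.02)*1000).astype(np.float32));print("felt",np.round(r[0],1),np.round(r[1],1),round(r[2],1))
E
```

```text
r wr [  186   114   213   146 26374] size 201.7 300.1 yaw -4.31 origin [0.4868 0.2118]
r top0 [ 128  114  126   86 9237] size 204.9 304.6 yaw -4.24 origin [0.4861 0.2079]
t wt [  174   105   214   155 26070] size 202.1 299.7 yaw 7.75 origin [ 0.498 -0.199]
t top0 [ 286  109  128   90 9027] size 203.1 302.0 yaw 7.78 origin [ 0.4977 -0.2018]
felt [492.9 105.5] [53.6 95.3] 85.4
felt [489.5 246.1] [ 53.8 123.3] 85.7
felt [484.2 176.3] [ 53.7 123.4] 85.6
```

The board fits agree: about 200x300 mm, and the felt places match the rack pose to within 1 mm. Next is a closer look at the wagons, to get their lengthwise positions and confirm the white one.

```bash
python3 - <<'E'
from h import *
env.reach([.455,-.199,.235],quat(np.radians(7.75)))
d=shot("wrist","wt2");print(monitor.sense()["clock"])
t=np.radians(7.75);R=np.array([[np.cos(t),-np.sin(t)],[np.sin(t),np.cos(t)]]);o=np.array([.498,-.199])
im=d["frame"][...,::-1].copy()
P=proj(d,[[*(o+R@[x,y]),.02] for y in(105,35,-35,-105) for x in[0] for x in(0,)][:0] or [[*(o+R@[0,y]),.064] for y in(.105,.035,-.035,-.105)]);print(P.round(0).tolist())
x0,y0=max(0,int(P[:,0].min())-50),max(0,int(P[:,1].min())-80);c=im[y0:y0+200,x0:x0+400];print(x0,y0,c.shape)
s=800/c.shape[1];cv2.imwrite("pics/wt2c.png",cv2.resize(c,None,fx=s,fy=s,interpolation=2));print(s)
E
```

```text
3.7417
[[375.0, 228.0], [310.0, 228.0], [245.0, 228.0], [180.0, 228.0]]
129 147 (200, 400, 3)
2.0
```

View pics/wt2c.png

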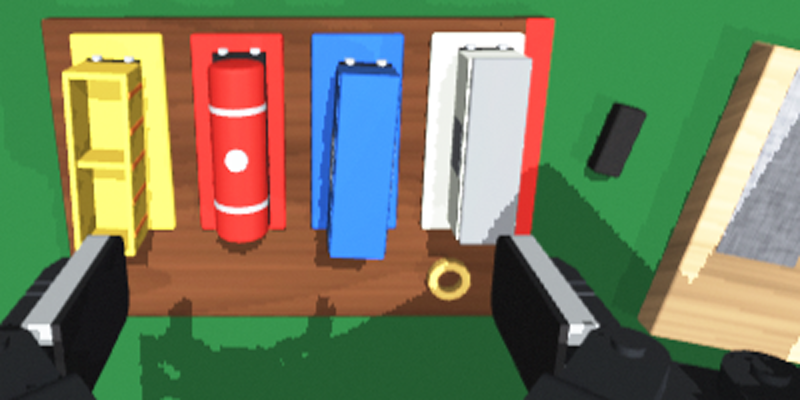

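The crop confirms that, from the stripe, the order is white (grey roof, crop px ~(492,150)), blue (365,160), red (240,150), yellow (105,160). The small brass ring at (449,280) is the odd part. Casting the roof edges onto z = 64 mm gives the wagon centres.

```bash
python3 - <<'E'
from h import *
d=dict(np.load("pics/wt2.npz"));t=np.radians(7.75);R=np.array([[np.cos(t),-np.sin(t)],[np.sin(t),np.cos(t)]]);o=np.array([.498,-.199])
for n,p in dict(white=[(465,55),(528,55),(522,243),(457,243)],blue=[(336,68),(398,68),(382,258),(329,257)],red=[(238,60),(242,241)],redspot=[(236,160)],yellow=[(65,70),(140,66),(130,255),(72,250)]).items():
    w=ray(d,np.array(p)/2+[129,147],.064 if 'red' not in n else .063)
    print(n,((w-o)@R*1000).round(1).tolist(),"mid",((w.mean(0)-o)@R*1000).round(1))
E
```

```text
white [[-57.6, 86.3], [-57.6, 118.4], [48.8, 125.8], [48.7, 89.4]] mid [ -4.4 104.9]
blue [[-51.0, 20.6], [-50.9, 52.4], [58.1, 47.7], [57.4, 17.8]] mid [ 3.4 34.6]
red [[-55.0, -29.7], [47.8, -31.1]] mid [ -3.6 -30.4]
redspot [[-0.5, -32.7]] mid [ -0.5 -32.7]
yellow [[-50.2, -118.7], [-52.2, -80.0], [56.0, -94.4], [52.8, -126.7]] mid [   1.6 -104.9]
```

```bash
cat >> h.py <<'E'
def frame(yawdeg,o):
    t=np.radians(yawdeg);return np.array([[np.cos(t),-np.sin(t)],[np.sin(t),np.cos(t)]]),np.array(o),t
TR=frame(7.75,[.498,-.199]);RK=frame(-4.3,[.4868,.2113])
ZG=.020+.025-.0187
def at(F,x,y,z): return [*(F[1]+F[0]@[x/1000,y/1000]),z]
def pick(x,y,yawdeg,off):
    q=quat(TR[2]+np.radians(yawdeg))
    env.reach(at(TR,x,y+off,.13),q); env.movel(at(TR,x,y+off,ZG),.12)
    env.close_gripper(35); s=monitor.sense(); print("grip",s["finger_gap"],s["gripper_force"])
    env.movel(at(TR,x,y+off,.14),.15)
    s=monitor.sense(); print("lifted",s["finger_gap"],s["gripper_force"],s["clock"])
def place(x,y):
    q=quat(RK[2])
    env.reach(at(RK,x,y,.14),q); env.movel(at(RK,x,y,.05),.15); env.movel(at(RK,x,y,ZG+.001),.05,guard=6)
    print("place z",monitor.sense()["position"][2]-ZG); f=monitor.sense()["contact_force"]
    env.release(); s=monitor.sense(); print("opened",s["finger_gap"],np.round(s["contact_force"]-f,1))
    env.movel(at(RK,x,y,.14),.15); print(monitor.sense()["clock"])
E
python3 - <<'E'
from h import *
pick(-4.4,104.9,2.8,10); place(0,-105)
env.reach(at(RK,-50,-20,.25),quat(RK[2])); shot("wrist","p1")
E
```

```text
grip 0.37849822566363467 35.52815079689026
lifted 0.3776710624814941 34.91131603717804 6.8667
place z 0.00041172433211252024
opened 1.0006834997161502 [ 1.8  1.3 -6.4]
10.3667
```

View pics/p1.png

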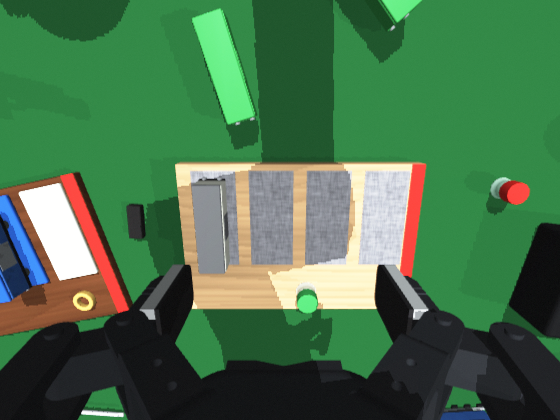

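White stands upright on the far place, with its roof at px (193–226, 182–272). Blue is next, and I'll check whether opening the fingers shifts white.

```bash
python3 - <<'E'
from h import *
pick(3.4,34.6,-2,9); place(0,-35)
env.reach(at(RK,-50,-20,.25),quat(RK[2])); d=shot("wrist","p2")
a,b=cv2.imread("pics/p1.png"),cv2.imread("pics/p2.png")
c=lambda i:cv2.resize(i[150:320,165:365],(400,340),interpolation=2)
cv2.imwrite("pics/p12.png",np.hstack([c(a),c(b)]))
E
```

```text
grip 0.38237995031880245 35.66064119338989
lifted 0.3810588047349597 35.03365159034729 14.9167
place z 0.0004535785458212732
opened 1.002297283251601 [ 2.5  0.7 -6.2]
18.8833
```

View pics/p12.png

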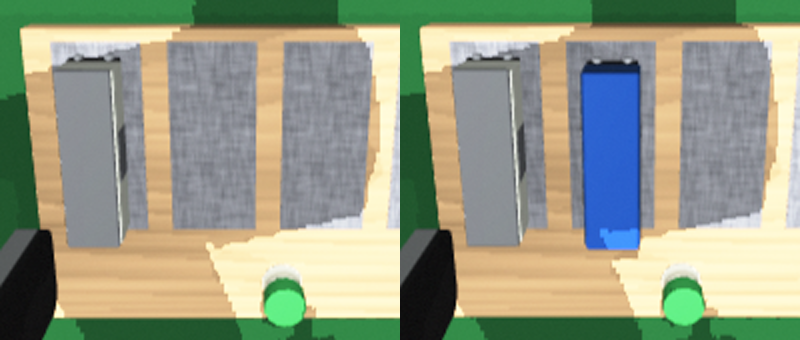

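White did not visibly move (0–1 px). I'll check both positions numerically, then do red.

```bash
python3 - <<'E'
from h import *
d=dict(np.load("pics/p2.npz"))
for n,p in dict(w=[(453,68),(519,68),(468,247),(521,247)],b=[(582,71),(640,71),(584,248),(638,248)]).items():
    w=ray(d,(np.array(p)-[400,0])/2+[165,150],.064);print(n,((w-RK[1])@RK[0]*1000).round(1).tolist(),((w.mean(0)-RK[1])@RK[0]*1000).round(1))
pick(-1.5,-31.7,0.,8); place(0,35)
env.reach(at(TR,-43,-20,.235),quat(TR[2])); shot("wrist","p3t")
env.reach(at(RK,-50,-20,.25),quat(RK[2])); d=shot("wrist","p3")
a,b=cv2.imread("pics/p3t.png"),cv2.imread("pics/p3.png")
cv2.imwrite("pics/p3c.png",np.hstack([cv2.resize(i[130:330,140:440],(400,267)) for i in(a,b)]))
E
```

```text
w [[-54.4, -117.5], [-54.4, -82.1], [52.4, -117.9], [52.5, -86.9]] [  -1.  -101.1]
b [[-52.7, -48.4], [-52.7, -17.3], [53.1, -50.0], [53.2, -18.4]] [  0.2 -33.5]
grip 0.3518752568093302 34.547356367111206
lifted 0.35339267721279066 34.59758520126343 23.5833
place z 0.0004203807795416757
opened 0.9990617680646904 [ 1.6  0.8 -5.5]
28.025
```

View pics/p3c.png

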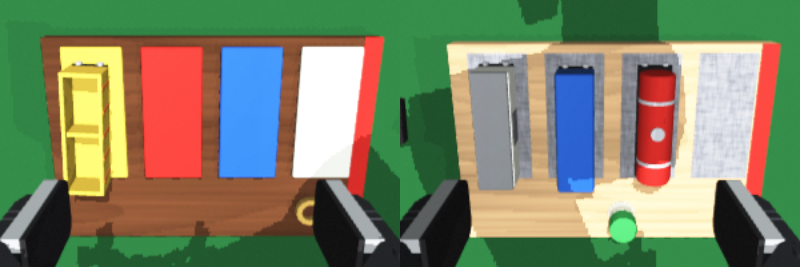

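Red stands correctly on its place. Yellow is alone on the tray, undisturbed.

```bash
python3 - <<'E'
from h import *
pick(1.6,-104.9,-4,0); place(0,105)
env.reach(at(RK,-50,0,.25),quat(RK[2])); d=shot("wrist","p4")
cv2.imwrite("pics/p4c.png",cv2.resize(cv2.imread("pics/p4.png")[140:330,140:440],(798,505),interpolation=2))
E
```

```text
grip 0.3795666310368074 36.01286429911852
lifted 0.3843094244341244 35.633559208363295 35.7667
place z 0.0003115054713038051
opened 0.9998611785180296 [-0.  -1.1 -4.1]
40.6917
```

View pics/p4c.png

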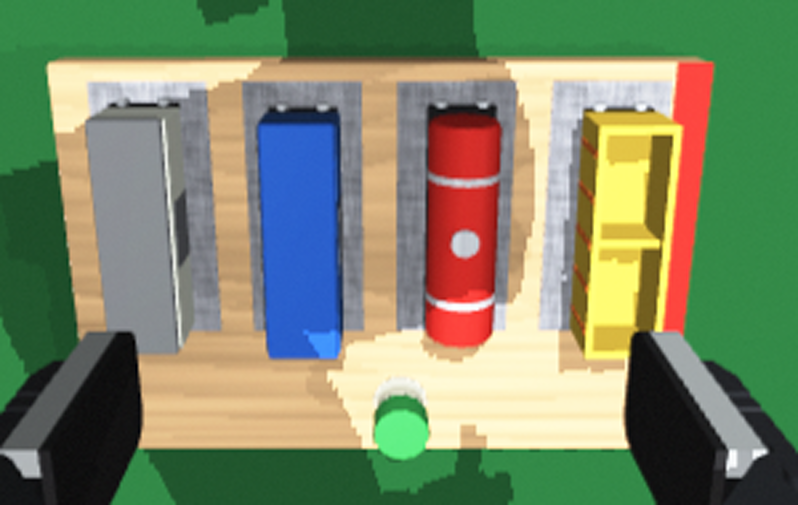

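```bash
python3 - <<'E'
from h import *
d=dict(np.load("pics/p4.npz"))
for n,p in dict(w=[(88,118),(163,118),(106,352),(180,352)],b=[(259,122),(338,122),(267,357),(341,357)],r=[(464,120),(461,343)],rspot=[(465,243)],y=[(590,113),(684,124),(586,357),(662,357)]).items():
    w=ray(d,np.array(p)/2.66+[140,140],.064 if 'r' not in n else .063);print(n,((w-RK[1])@RK[0]*1000).round(1).tolist(),((w.mean(0)-RK[1])@RK[0]*1000).round(1))
print(monitor.sense()["clock"])
E
```

```text
w [[-54.1, -116.7], [-54.0, -86.5], [50.6, -119.7], [50.6, -87.2]] [  -1.7 -102.5]
b [[-52.3, -48.0], [-52.3, -16.2], [53.1, -49.1], [53.2, -16.6]] [  0.4 -32.5]
r [[-52.8, 34.7], [47.0, 36.1]] [-2.9 35.4]
rspot [[0.2, 36.5]] [ 0.2 36.5]
y [[-55.8, 85.1], [-51.2, 123.3], [53.4, 91.1], [53.4, 124.5]] [-1.00e-01  1.06e+02]
41.425
```

All four are upright, aligned, and within 2–3 mm of the middle of their places, and the gripper is clear. I'm handing in.

```bash
python3 -c "
from bench import job; print(job.hand_in())"
```

```text
the job is handed in; nothing more can be done
None
```

The job is handed in at about 41 s on the robot clock: from the rack's red-striped end the wagons stand yellow, red, blue, white (the tray order reversed), all upright and within about 3 mm of the middle of their places by my last wrist-camera check; the judge's result was not shown.

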